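Hold a bearing in the air jet with tongs

ROBOT

A 6-joint arm with a two-finger parallel gripper is mounted at the origin on the work surface. World frame = base frame: x ahead of the robot, y to its left, z up, the work surface at z = 0. Lengths are in m, angles in rad, forces in N, time in s.
With the tool pointing down it reaches from about 0.425 to 0.95 m from the base axis. Payload 3.5 kg.
Tool frame: the origin (TCP) lies between the finger pads; the fingertips stand 17 mm ahead of it and the grasp point (between the pads) lies 2 mm behind it (ctrl.tip_reach is the distance from the TCP to the fingertips, in m); z points along the fingers, y is the direction in which the jaws open and shut (so a half turn about z gives the same grasp; the last joint's range is limited). The gripper opens to 85 mm and grips with 20 to 120 N. Pads are 22 mm wide; open, the fingers measure 114 mm over their backs; the gripper's body (76 mm by 85 mm) begins 54 mm behind the grasp point. The pads swing forward as they close: fully open they stand 13 mm farther back than shut.
Start: joints at [1.021, 0.286, 1.577, -0, 1.279, -0.15], TCP at [0.263, 0.622, 0.248] pointing down, gripper open.
Joint ranges: [-2.77, 2.77], [-0.9, 2.22], [0.21, 2.48], [-1.53, 4.67], [0.24, 2.81], [-2.84, 2.84]. Speed limits (rad/s): [2.79, 2.79, 3.14, 3.14, 3.14, 3.14].

INTERFACE

Orientations are given as a unit quaternion [x, y, z, w].
In Python, from plant import monitor, imaging, workorder, ctrl gives the robot as it stands.
- The arm moves only by the tool send_rows, never from a script. Its argument "rows" is a list of rows, each a list of 4 numbers: the shift along the world's x, y, z normalised to -1 to 1, where 1 is 0.3 m, then the turn about the world's z normalised to -1 to 1, where 1 is 360 degrees. A call has 1 to 20 rows; each row is the pose to reach, as a shift and turn from the pose commanded when the call began, turning the shorter way round; what a row does not reach only later rows make up. A row lasts 1/8 s, in which the tool goes at most 62.5 mm and 10.7 degrees, less where a joint would pass 70% of its speed; a pose out of reach is approached as far as the arm can. A call with a number of a shift or a turn outside -1 to 1 is refused whole. A call with a gripper value outside its range is refused whole. "jaw" is the closure, from 0 (fully open) to 1 (shut), set as the call begins (left out, the last holds). The fingers move at their own pace and stop on an object; "newtons" is the grip in N (left out, the last holds). Time passes only in rows, so rows that repeat a pose let the fingers close. It gives the time, the measured TCP pose, the force and the opening at its end, in the units of the state.
- monitor.get_state(): the state, without advancing time (a new reading comes with each control period).
- imaging.read_camera(name): name is "scene" or "top" or "wrist"; returns the picture (400x640x3 uint8, red, green, blue); there is no depth.
- imaging.calibration(name): a dict with "intrinsics" (3x3 intrinsics, pixels), "cam_to_world" (4x4, takes a point from camera to world coordinates). Camera axes: x right, y up, looking along -z (the intrinsics and any distortion apply to the point x, -y, -z); pixel columns grow to the right and rows downward; lengths in m; the calibration is good to about 2 mm. The wrist camera is an equidistant fisheye: a pixel r from the principal point sees the ray r / f radians off the axis. A picture is of the moment at which its call begins: read the wrist's pose just before it. calibration takes no time and is no camera call; for the wrist camera it gives the pose at the moment of the call.
- workorder.sign_off(): hands the job in, once; it reports no verdict.
The state is a dict: "time": time; "qpos": joint angles; "dq": joint speeds; "joint_efforts": joint torques, N m; "eef_pos": TCP position; "tcp_rot": TCP orientation; "contact_force": force on the tool from outside, world axes, zero at the start; "wrist_torque": the same for the moment, N m; "opening": opening from 0.0 (shut) to 1.0 (fully open).
Only numpy, scipy, OpenCV 4.12 (cv2) and the standard library are available. Lean on these libraries where they do the work, as an engineer would, in place of code of your own. Each camera call takes 0.05 s, during which the arm holds its last target.

TASK

First turn the yellow valve lever of the blow-off station to half open, at the green 45 degree mark, and leave it there. Then pick up the tongs, close them on the bearing with the red seal and, without your fingers touching that bearing, hold it in the air jet, level with the nozzle and about 50 mm in front of its tip, and finish still holding it there, steady. Leave the other bearings and everything else on the bench as they are.

Things in the scene. Friction and masses are not known exactly. Their poses are not given: they have to be found in the camera images.
- valve (a joint): opening of the ball valve, rad: 0 = closed (lever points along the station's -x), grows as the lever turns clockwise seen from above, pi/2 = fully open (lever along the station's +y); stops at both ends. Starts between 0 and 0.35. A green mark on the white disc under the lever shows 45 degrees, black marks 0 and 90. Stiff by friction (about 0.2 N m), stays where left.
- valve_axis (a point): point on the lever's vertical turning axis, at the lever's mid height, 115 mm above the bench. Fixed to the station: its axes are the station's: x opposite to the jet, away from the robot, z up.
- valve_grip (a point): middle of the lever's yellow grip, 76 mm from the turning axis; the grip is 56 mm long, 13 mm wide, 20 mm high, centred 115 mm above the bench, free air all round and below. Its x axis points along the lever towards the turning axis, z up.
- nozzle_tip (a point): opening of the brass air nozzle on the blow-off station (grey base plate 200 x 220 mm, blue nozzle post 202 mm high behind the nozzle), 170 mm above the bench. The jet blows level along this point's -x axis, roughly towards the robot.
- blow_point (a point): point in mid-air in the jet, level with the nozzle (170 mm above the bench), 50 mm in front of its tip: where the bearing's centre is to be held. Nothing within 45 mm of it, and nothing above it.
- tongs_grip (a point): centre of the tongs between their two black grips, half-way up (starts 40 mm above the bench); they balance near it. x axis points from hinge to jaws, z up; the arms open in the level plane. Hinge 100 mm behind, orange jaws 110 mm ahead. Squeeze the black grips: 52 mm long, 20 mm high, outer faces 46 mm apart when open. Lies on a rest of two blue blocks with a 120 mm gap at the grips.
- tongs_mouth (a point): point midway between the two orange jaws, half-way up, 110 mm ahead (+x) of point tongs_grip; same axes. Jaws: shallow V pads 41 mm long, 20 mm high; when open about 70 mm free between them at their ends, 80 mm in the middle, 97 mm over their backs. Every 1 mm that the grips are squeezed together closes the jaws by 2.1 mm.
- tongs_left (a joint): angle by which each arm of the tongs is closed, rad: 0 = fully open (spring rests there), about 0.1 = closed on a bearing, 0.14 = stop. Both arms move alike; 0.01 rad is 2 mm of the distance between the grips.
- bearing_red_center (a point): centre (half-way up) of the ball bearing with the red seal: a steel disc, axis upright, 35 mm diameter, 16 mm high, about 65 g. Stands loose on the flat top of a post 24 mm in diameter whose top is 45 mm above the bench, so its centre starts 53 mm up. Handle it with the tongs only.
- bearing_blue_center (a point): centre of the like bearing with the blue seal, on another post of the stand: leave it alone.
- bearing_black_center (a point): centre of the like bearing with the black seal, on the remaining post of the stand: leave it alone.
- stand: fixed aluminium stand, base plate 50 x 220 x 12 mm, with three posts in a row along its y axis, 75 mm apart; origin under the middle post. Its x axis points away from the robot, square to the row.
- air_station: the blow-off station, fixed; its x axis points away from the robot, against the jet.
- tongs: the tongs as a  steel, about 0.13 kg, 245 mm long, 20 mm high; origin on the underside, 10 mm below point tongs_grip, same axes. Their rest lifts the underside 30 mm above the bench; under the grips it is only 6 mm high. A spring keeps the arms open: each grip needs about 5 N to start moving in, 11 N when closed on a bearing.
- jaw_left: left orange jaw of the tongs (on the tongs' +y side).
- jaw_right: right orange jaw of the tongs (on the tongs' -y side).
- bearing_red: the red-sealed bearing as a body, origin at the centre of its underside.
- red_carton: bystander: red carton 60 x 130 x 40 mm, beyond the bearing stand; origin under its centre.
- brown_carton: bystander: brown carton 120 x 120 x 90 mm, beyond the bearing stand; origin under its centre.
- oil_can: bystander: green can, 60 mm diameter, 150 mm high, on the right; origin under its centre.
- spanner: bystander: spanner 160 mm long, on the left near the robot.

How it is judged:
By the outcome, as a careful person would: the job done as asked, in the order asked, and still so for the second after the job is handed in, while the arm keeps its last pose, push and grip.
It also fails if it takes over 58 s, if anything falls off the work surface, if the arm or the gripper's body presses on something with over 40 N, if the wrist force passes 120 N, or if a joint passes its speed limit or range.

## Working session

There is one attempt and no reset: what is moved stays moved. The work goes in short steps, Python scripts to look and compute and a tool call to move; the robot and the scene stay as the last step left them, time stands still between calls to the robot, and variables do not carry over. Pictures are saved under pics/ and viewed, and the job is handed in when it is done.

Besides the shell and the picture viewer there is one more tool, called after "Request:" as a command line: name --pt "numbers of a row" for each row, then --argument value for the rest. send_rows: Moves the arm, as the interface text tells. Scaled input: -1 to 1 covers 0.3 m each way for a shift and 360 degrees each way for a turn. Its arguments: {"type":"object","properties":{"rows":{"type":"array"},"jaw":{"type":"number"},"newtons":{"type":"number"}},"required":["rows"]}

```bash
ls; mkdir -p pics
python3 - <<'E'
from plant import monitor, imaging, workorder, ctrl
import cv2, numpy as np
print(monitor.get_state())
for n in ["scene","top","wrist"]:
    c=imaging.calibration(n); print(n,{k:np.round(v,4).tolist() if not isinstance(v,str) else v for k,v in c.items()})
    im=imaging.read_camera(n); cv2.imwrite(f"pics/{n}0.png",im[:,:,::-1])
print(ctrl.tip_reach)
E
```

```text
pics
{'time': 0.0, 'qpos': array([ 1.02103371e+00,  2.87209274e-01,  1.57813346e+00,  2.76746801e-06,
        1.27860694e+00, -1.50011451e-01]), 'dq': array([-0.0003191 ,  0.00169249, -0.00143759, -0.00175349, -0.00243739,
        0.00011005]), 'joint_efforts': array([-5.50695895e-04, -4.05965602e+01, -2.92633027e+01, -2.10761618e-04,
        5.83809728e-03, -1.11410051e-05]), 'eef_pos': array([0.26236457, 0.62127237, 0.24694163]), 'tcp_rot': array([ 1.98547647e-01,  9.80090528e-01, -1.10665395e-03, -4.05228607e-04]), 'contact_force': array([-0.79057689,  0.50461463, -0.39554859]), 'wrist_torque': array([-0.07954548, -0.00482123,  0.01600379]), 'opening': 0.9991281627179917}
scene {'intrinsics': [[384.9778, 0.0, 325.8446], [0.0, 384.9778, 199.2512], [0.0, 0.0, 1.0]], 'cam_to_world': [[0.8588, -0.3761, 0.3478, 1.0672], [0.5123, 0.6317, -0.5819, -0.9], [-0.0009, 0.6779, 0.7352, 1.2148], [0.0, 0.0, 0.0, 1.0]]}
top {'intrinsics': [[420.1497, 0.0, 322.9542], [0.0, 420.1497, 205.1377], [0.0, 0.0, 1.0]], 'cam_to_world': [[0.0082, 0.9884, -0.1517, 0.338], [-0.9998, 0.0106, 0.0154, -0.0402], [0.0169, 0.1515, 0.9883, 1.4263], [0.0, 0.0, 0.0, 1.0]]}
wrist {'intrinsics': [[309.7069, 0.0, 322.8129], [0.0, 309.7069, 197.4563], [0.0, 0.0, 1.0]], 'cam_to_world': [[0.3899, -0.8767, -0.2817, 0.1896], [0.9208, 0.3707, 0.1209, 0.6514], [-0.0015, -0.3066, 0.9518, 0.3731], [0.0, 0.0, 0.0, 1.0]]}
0.017
```

View pics/scene0.png

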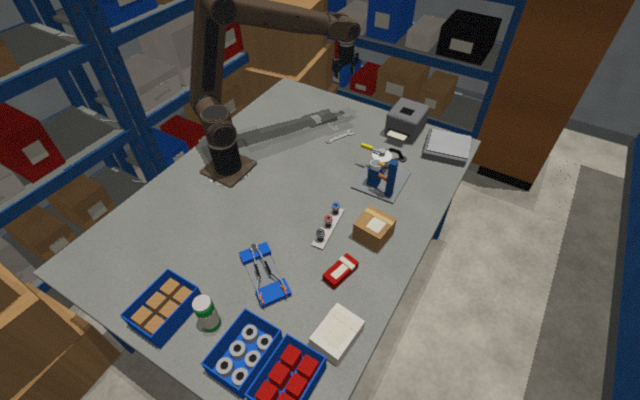

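View pics/top0.png

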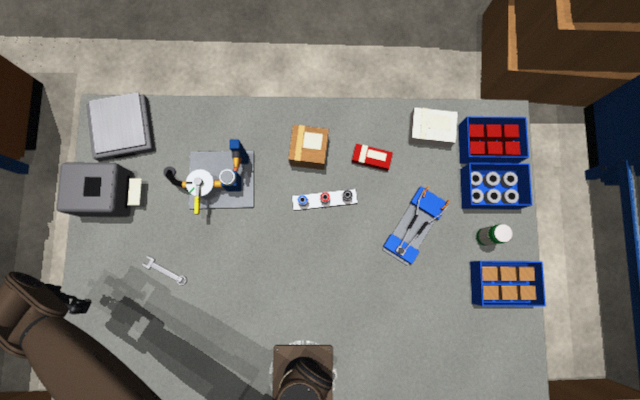

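View pics/wrist0.png

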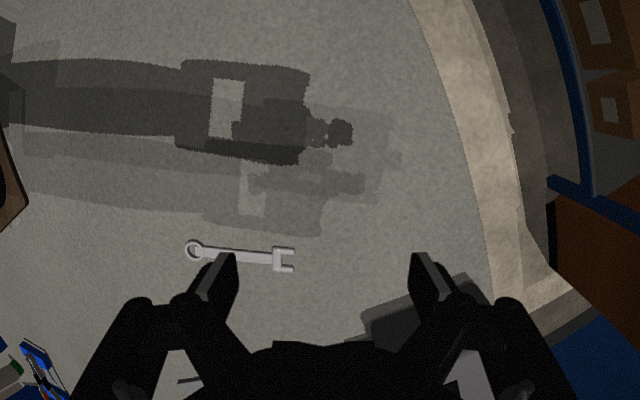

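Top view: the station is at about (215,180) with the yellow lever at (197,195). The stand is at (325,199), red bearing in the middle (325,198), and the tongs are at (415,225). I'll zoom in next.

```bash
cat > h.py <<'E'
import numpy as np, cv2
from plant import monitor, imaging, workorder, ctrl
def proj(n,P,c=None):
    c=c or imaging.calibration(n);K=np.array(c["intrinsics"]);T=np.linalg.inv(np.array(c["cam_to_world"]))
    P=np.atleast_2d(P);p=P@T[:3,:3].T+T[:3,3];x=np.c_[p[:,0],-p[:,1],-p[:,2]]
    if n=="wrist":
        rr=np.hypot(x[:,0],x[:,1]);th=np.arctan2(rr,x[:,2]);s=th/np.maximum(rr,1e-9)
        return np.c_[K[0,0]*x[:,0]*s+K[0,2],K[1,1]*x[:,1]*s+K[1,2]]
    return np.c_[K[0,0]*x[:,0]/x[:,2]+K[0,2],K[1,1]*x[:,1]/x[:,2]+K[1,2]]
def back(n,uv,z,c=None):
    c=c or imaging.calibration(n);K=np.array(c["intrinsics"]);T=np.array(c["cam_to_world"])
    uv=np.atleast_2d(uv);a=np.c_[(uv[:,0]-K[0,2])/K[0,0],(uv[:,1]-K[1,2])/K[1,1]]
    if n=="wrist":
        r=np.hypot(a[:,0],a[:,1]);s=np.sin(r)/np.maximum(r,1e-9);d=np.c_[a[:,0]*s,-a[:,1]*s,-np.cos(r)]
    else: d=np.c_[a[:,0],-a[:,1],-np.ones(len(a))]
    d=d@T[:3,:3].T;o=T[:3,3];t=(z-o[2])/d[:,2]
    return o+d*t[:,None]
def crop(src,dst,x0,y0,x1,y1,s):
    im=cv2.imread(src)[y0:y1,x0:x1];cv2.imwrite(dst,cv2.resize(im,None,fx=s,fy=s,interpolation=cv2.INTER_CUBIC))
E
python3 - <<'E'
from h import *
crop("pics/top0.png","pics/t_st.png",155,130,265,220,7)
crop("pics/top0.png","pics/t_to.png",375,175,455,275,6)
crop("pics/top0.png","pics/t_be.png",280,170,370,220,8)
crop("pics/scene0.png","pics/s_st.png",345,130,425,205,8)
E
```

```text
(no output)
```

View pics/t_st.png

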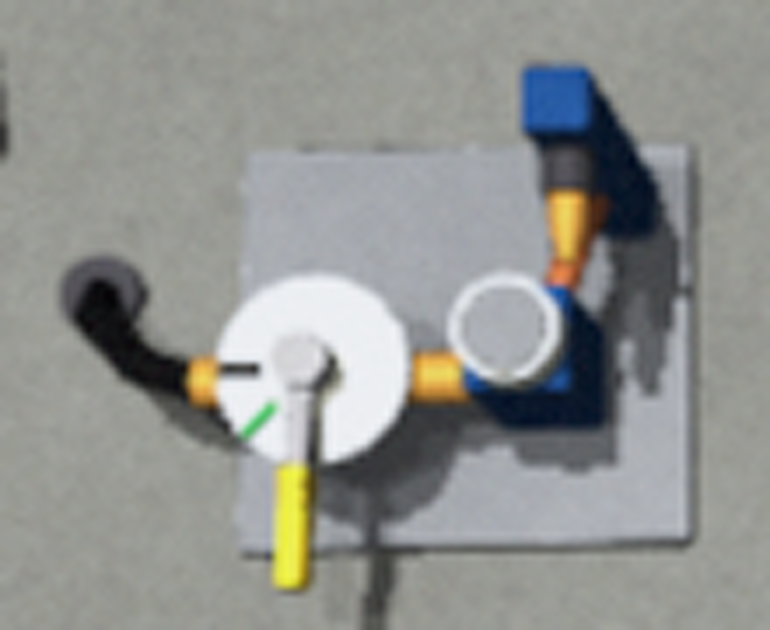

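View pics/t_to.png

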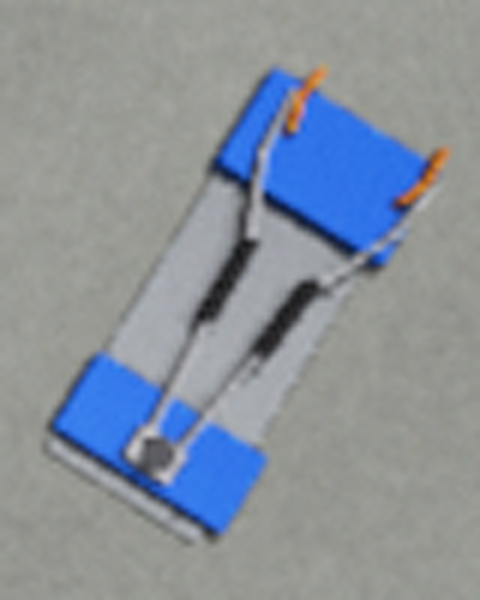

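View pics/t_be.png

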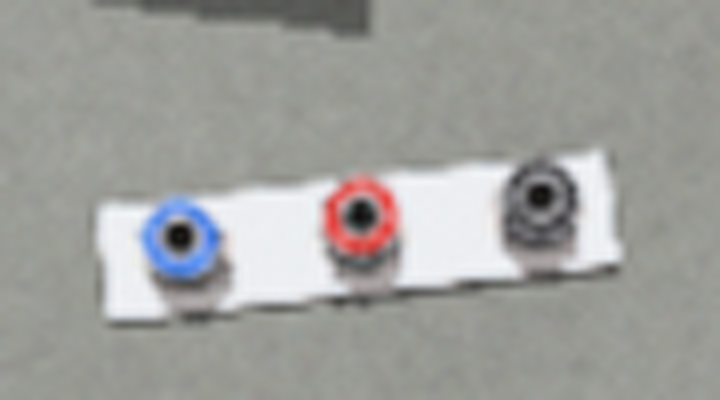

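View pics/s_st.png

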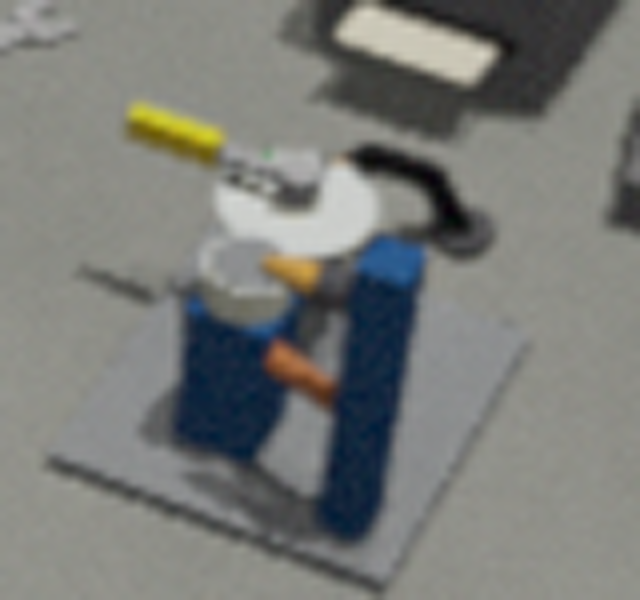

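```bash
cat >> h.py <<'E'
def uc(x0,y0,s,pts):
    p=np.atleast_2d(np.array(pts,float));return (p+.5)/s-.5+[x0,y0]
def tri(obs):
    A=[];b=[]
    for n,uv,c in obs:
        p=back(n,uv,0.0,c)[0];o=np.array((c or imaging.calibration(n))["cam_to_world"])[:3,3];d=p-o;d/=np.linalg.norm(d)
        M=np.eye(3)-np.outer(d,d);A.append(M);b.append(M@o)
    return np.linalg.lstsq(np.vstack(A),np.hstack(b),rcond=None)[0]
E
python3 - <<'E'
from h import *
np.set_printoptions(precision=4,suppress=True)
S=lambda p:uc(155,130,7,p)
print("plate TL TR BR BL",back("top",S([(246,152),(690,148),(690,543),(242,552)]),.01))
print("disc c z~.1",back("top",S([(313,370)]),.09), "hub",back("top",S([(303,362)]),.125))
print("grip ends z.125 ",back("top",S([(296,466),(291,587)]),.125))
print("nozzle base/tip z.17",back("top",S([(570,192),(566,262)]),.175))
print("post top",back("top",S([(558,100)]),.202))
print("green",back("top",S([(270,409),(247,436)]),.1),"black0",back("top",S([(222,370),(258,370)]),.1))
t=S([(566,262)])[0]; s=uc(345,130,8,[(268,262)])[0]
print("tri tip",tri([("top",t,None),("scene",s,None)]))
T=lambda p:uc(375,175,6,p)
print("tongs hinge",back("top",T([(157,454)]),.055))
g=back("top",T([(252,240),(202,320),(315,285),(261,352)]),.05);print("grips",g,g.mean(0))
j=back("top",T([(320,72),(292,130),(445,152),(403,202)]),.05);print("jaws",j,j.mean(0))
B=lambda p:uc(280,170,8,p)
print("blue red black",back("top",B([(180,236),(361,214),(540,195)]),.061))
print("plate",back("top",B([(97,205),(603,152),(618,265),(108,320)]),.012))
E
```

```text
plate TL TR BR BL [[0.7389 0.4003 0.01  ]
 [0.7438 0.1815 0.01  ]
 [0.5459 0.175  0.01  ]
 [0.5392 0.3911 0.01  ]]
disc c z~.1 [[0.6129 0.3389 0.09  ]] hub [[0.6094 0.3336 0.125 ]]
grip ends z.125  [[0.5619 0.3342 0.125 ]
 [0.5074 0.3335 0.125 ]]
nozzle base/tip z.17 [[0.676  0.2073 0.175 ]
 [0.6446 0.2078 0.175 ]]
post top [[0.7093 0.2087 0.202 ]]
green [[0.5925 0.3547 0.1   ]
 [0.5799 0.3644 0.1   ]] black0 [[0.6104 0.3775 0.1   ]
 [0.6106 0.3611 0.1   ]]
tri tip [0.6481 0.2105 0.1677]
tongs hinge [[ 0.4024 -0.3164  0.055 ]]
grips [[ 0.5209 -0.3724  0.05  ]
 [ 0.4762 -0.3437  0.05  ]
 [ 0.4962 -0.4066  0.05  ]
 [ 0.4589 -0.3758  0.05  ]] [ 0.488  -0.3746  0.05  ]
jaws [[ 0.6159 -0.413   0.05  ]
 [ 0.5828 -0.3963  0.05  ]
 [ 0.5713 -0.4815  0.05  ]
 [ 0.543  -0.457   0.05  ]] [ 0.5783 -0.4369  0.05  ]
blue red black [[ 0.567   0.0075  0.061 ]
 [ 0.577  -0.067   0.061 ]
 [ 0.5858 -0.1409  0.061 ]]
plate [[ 0.5883  0.0448  0.012 ]
 [ 0.6137 -0.1715  0.012 ]
 [ 0.5647 -0.1778  0.012 ]
 [ 0.5387  0.0392  0.012 ]]
```

Measurements so far:
- **Bearings:** spacing comes out at 75 mm, as specified.
- **Lever:** radius comes out at about 75 mm, as specified, and the lever is nearly closed.
- **Station:** yaw is about 1.8°.

Next I'll move above the lever grip for a closer wrist view.

Request:
send_rows --pt "0.3 -0.31 0 0.02" --pt "0.6 -0.62 0 0.04" --pt "0.91 -0.957 0 0.0636" --pt "0.91 -0.957 0 0.0636" --pt "0.91 -0.957 0 0.0636" --pt "0.91 -0.957 0 0.0636" --pt "0.91 -0.957 0 0.0636" --pt "0.91 -0.957 0 0.0636" --pt "0.91 -0.957 0 0.0636" --pt "0.91 -0.957 0 0.0636" --jaw 0

```text
time: 1.4
eef_pos: [0.5345, 0.3362, 0.2483]
tcp_rot: [-0.001, 1.0, 0.0, -0.0]
contact_force: [-0.2, -0.5, 0.2]
opening: 1.002
```

Run:
```python
from h import *
import json
s=monitor.get_state();print(s["time"],s["eef_pos"],s["tcp_rot"],s["contact_force"])
c=imaging.calibration("wrist");json.dump({k:np.array(v).tolist() for k,v in c.items() if k in("intrinsics","cam_to_world")},open("w1.json","w"))
cv2.imwrite("pics/w1.png",imaging.read_camera("wrist")[:,:,::-1])
```

```text
1.4 [0.53445649 0.3361942  0.24829658] [-1.16346372e-03  9.99999305e-01  1.00662161e-04 -1.60902588e-04] [-0.20484064 -0.51897892  0.19102759]
```

View pics/w1.png

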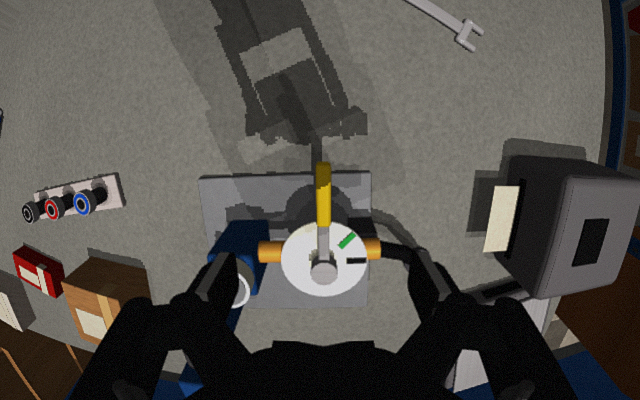

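The wrist view shows the yellow grip from (323,165) to (323,228), the hub at (323,272), the green mark at (347,240) and the 0-degree-side disc centre at about (323,259).

Run:
```python
from h import *
import json
np.set_printoptions(precision=4,suppress=True)
c=json.load(open("w1.json"))
print("tcp px",proj("wrist",[0.5345,.3362,.2463],c))
crop("pics/w1.png","pics/w1c.png",260,150,400,300,5)
print(back("wrist",[(323,165),(323.5,228)],.125,c))
print("hub",back("wrist",[(323,272)],.13,c),"disc",back("wrist",[(323,259)],.1,c))
print("green",back("wrist",[(354.5,234),(340,247)],.1,c))
```

```text
tcp px [[324.4165 272.2985]]
[[0.5077 0.3356 0.125 ]
 [0.5639 0.3362 0.125 ]]
hub [[0.606  0.3358 0.13  ]] disc [[0.609  0.3358 0.1   ]]
green [[0.5812 0.3665 0.1   ]
 [0.5954 0.3527 0.1   ]]
```

View pics/w1c.png

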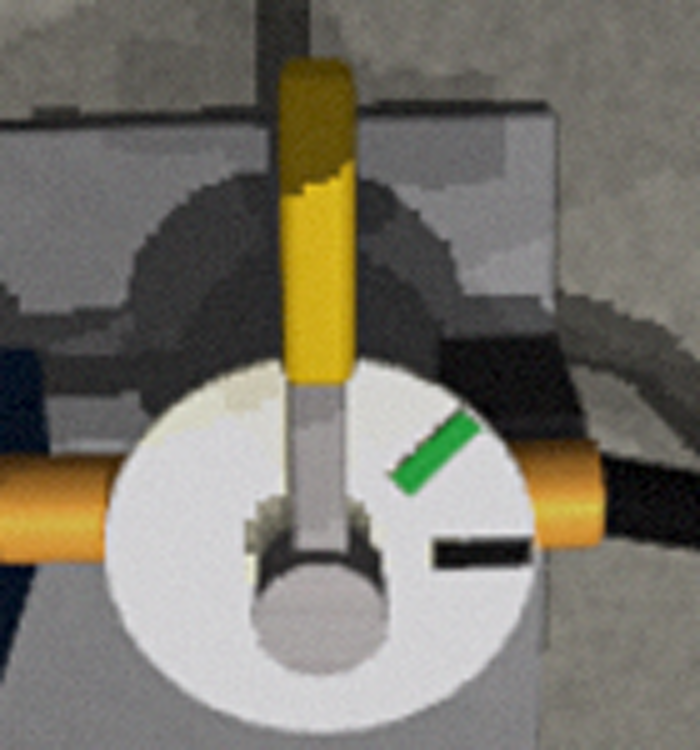

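Request:
send_rows --pt "0 0 -0.15 0" --pt "0 0 -0.3 0" --pt "0 0 -0.4467 0" --pt "0 0 -0.4467 0" --pt "0 0 -0.4467 0"

```text
time: 2.08
eef_pos: [0.5364, 0.3357, 0.1162]
tcp_rot: [-0.0, 1.0, 0.001, 0.001]
contact_force: [0.3, -0.4, 0.9]
opening: 1.001
```

Request:
send_rows --pt "0 0 0 0" --pt "0 0 0 0" --pt "0 0 0 0" --pt "0 0 0 0" --pt "0 0 0 0" --pt "0 0 0 0" --jaw 1 --newtons 25

```text
time: 2.82
eef_pos: [0.5358, 0.3352, 0.1148]
tcp_rot: [-0.0, 1.0, 0.0, 0.0]
contact_force: [-1.8, 1.9, 2.9]
opening: 0.148
```

Run:
```python
from h import *
s=monitor.get_state();print(s["time"],s["eef_pos"],s["tcp_rot"],s["contact_force"],s["wrist_torque"],s["opening"])
cv2.imwrite("pics/w2.png",imaging.read_camera("wrist")[:,:,::-1])
# arc
for d in np.linspace(0,-43.5,9)[1:]:
    a=np.radians(180+d); print(np.round([(.076*(np.cos(a)+1))/.3,.076*np.sin(a)/.3,0,d/360],4).tolist())
```

```text
2.825 [0.53579851 0.33523595 0.11484435] [-3.84048577e-04  9.99999784e-01  4.17341513e-04  3.31838865e-04] [-1.77583812  1.90685606  2.8644493 ] [0.43575792 0.13614573 0.3443764 ] 0.14820782480776434
[0.0011, 0.024, 0.0, -0.0151]
[0.0045, 0.0478, 0.0, -0.0302]
[0.0102, 0.0712, 0.0, -0.0453]
[0.018, 0.0939, 0.0, -0.0604]
[0.028, 0.1157, 0.0, -0.0755]
[0.04, 0.1366, 0.0, -0.0906]
[0.0539, 0.1562, 0.0, -0.1057]
[0.0696, 0.1744, 0.0, -0.1208]
```

View pics/w2.png

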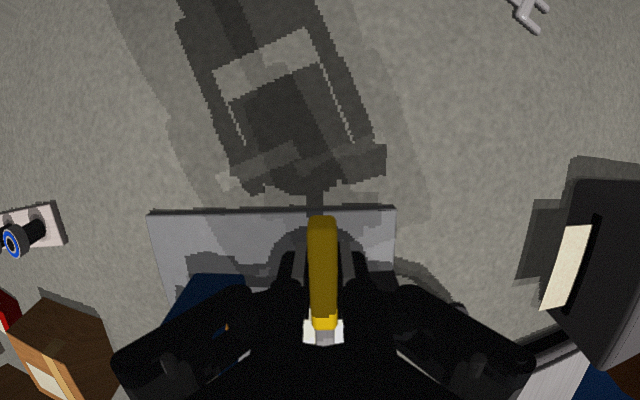

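The lever grip is clamped (opening 0.148, about 13 mm). Now the arc, clockwise by 43.5°.

Request:
send_rows --pt "0.0011 0.024 0 -0.0151" --pt "0.0045 0.0478 0 -0.0302" --pt "0.0102 0.0712 0 -0.0453" --pt "0.018 0.0939 0 -0.0604" --pt "0.028 0.1157 0 -0.0755" --pt "0.04 0.1366 0 -0.0906" --pt "0.0539 0.1562 0 -0.1057" --pt "0.0696 0.1744 0 -0.1208" --pt "0.0696 0.1744 0 -0.1208" --pt "0.0696 0.1744 0 -0.1208"

```text
time: 4.12
eef_pos: [0.5563, 0.3891, 0.1149]
tcp_rot: [0.371, 0.929, 0.002, -0.001]
contact_force: [-2.2, 7.0, 2.3]
opening: 0.152
```

Request:
send_rows --pt "0 0 0 0" --pt "0 0 0 0" --pt "0 0 0 0" --pt "0 0 0 0" --pt "0 0 0 0" --jaw 0

```text
time: 4.75
eef_pos: [0.5567, 0.3868, 0.1143]
tcp_rot: [0.371, 0.929, -0.0, 0.0]
contact_force: [0.5, -0.6, 0.5]
opening: 1.002
```

Request:
send_rows --pt "0 0 0.1 0" --pt "-0.05 0.0 0.3 0" --pt "-0.2 -0.1 0.5 0" --pt "-0.2 -0.1 0.5 0" --pt "-0.2 -0.1 0.5 0" --pt "-0.2 -0.1 0.5 0"

```text
time: 5.5
eef_pos: [0.4963, 0.3567, 0.2618]
tcp_rot: [0.371, 0.929, -0.001, -0.001]
contact_force: [0.6, -0.1, -0.4]
opening: 1.0
```

Run:
```python
from h import *
import json
s=monitor.get_state();print(s["time"],s["eef_pos"],s["tcp_rot"],s["contact_force"])
c=imaging.calibration("wrist");json.dump({k:np.array(v).tolist() for k,v in c.items() if k in("intrinsics","cam_to_world")},open("w3.json","w"))
cv2.imwrite("pics/w3.png",imaging.read_camera("wrist")[:,:,::-1])
cv2.imwrite("pics/top3.png",imaging.read_camera("top")[:,:,::-1])
```

```text
5.5 [0.49629319 0.35673107 0.26175942] [ 0.37067196  0.92876214 -0.00132256 -0.00119893] [ 0.62604052 -0.09819393 -0.35419688]
```

View pics/w3.png

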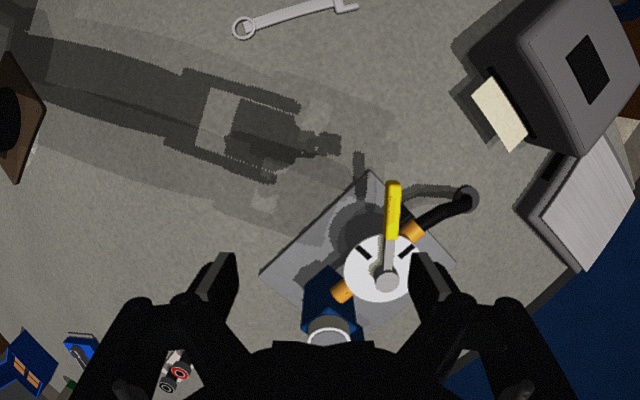

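View pics/top3.png

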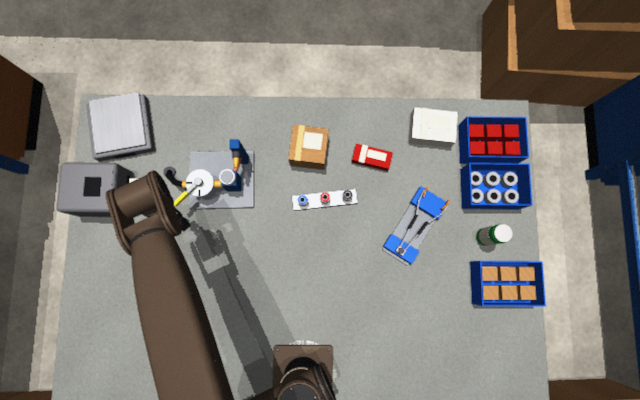

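Run:
```python
from h import *
crop("pics/w3.png","pics/w3c.png",330,170,450,310,5)
```

```text
(no output)
```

View pics/w3c.png

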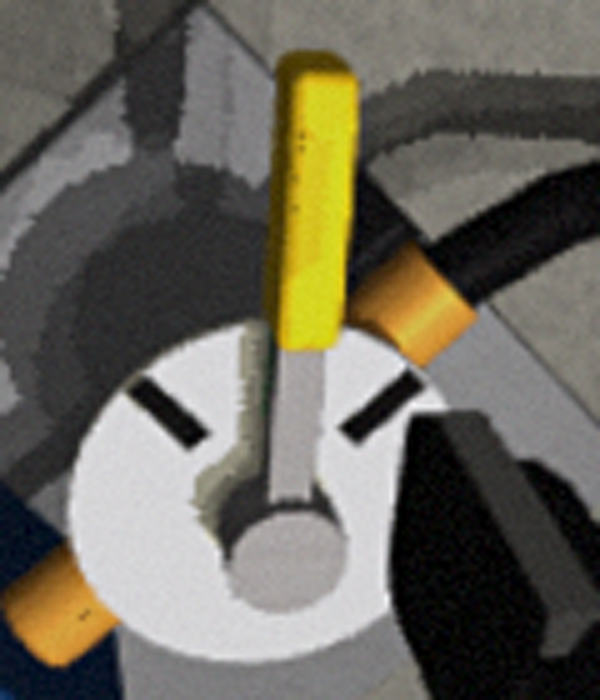

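Run:
```python
from h import *
import json
c=json.load(open("w3.json"))
W=lambda p:uc(330,170,5,p)
def ang(p,z):
    q=back("wrist",W(p),z,c);d=q[0]-q[1];return q[:,:2].round(4).tolist(),np.degrees(np.arctan2(d[1],d[0])).round(1)
print("lever top",ang([(328,75),(314,347)],.125))
print("arm",ang([(302,350),(291,498)],.12))
for z in (.085,.1):
  print("0mark",ang([(137,384),(198,440)],z)); print("90mark",ang([(413,381),(350,433)],z))
  a=back("wrist",W([(137,384),(198,440),(413,381),(350,433)]),z,c)[:,:2]
  # intersection
  d1=a[0]-a[1];d2=a[2]-a[3];t=np.linalg.solve(np.c_[d1,-d2],a[3]-a[1]);print("axis",a[1]+t[0]*d1)
print("green old", 135.8)
```

```text
lever top ([[0.5357, 0.407], [0.5757, 0.3711]], np.float64(138.1))
arm ([[0.5771, 0.3682], [0.602, 0.3457]], np.float64(137.8))
0mark ([[0.5757, 0.3311], [0.596, 0.3317]], np.float64(-178.3))
90mark ([[0.6195, 0.3762], [0.6195, 0.3577]], np.float64(90.1))
axis [0.61961058 0.33235075]
0mark ([[0.5689, 0.335], [0.5882, 0.3356]], np.float64(-178.3))
90mark ([[0.6106, 0.3779], [0.6106, 0.3603]], np.float64(90.1))
axis [0.61067619 0.33620967]
green old 135.8
```

The green mark is hidden under the lever. Lever direction comes out at 136.4–138°, against a 45° target of about 136.4°, so it is within about 1.5°. On the way to the tongs I'll get a close look at the nozzle.

Request:
send_rows --pt "0 -0.1 0.06 0.03" --pt "0.1 -0.3 0.06 0.06" --pt "0.34 -0.49 0.06 0.09" --pt "0.34 -0.49 0.06 0.1208" --pt "0.34 -0.49 0.06 0.1208" --pt "0.34 -0.49 0.06 0.1208" --pt "0.34 -0.49 0.06 0.1208"

```text
time: 6.48
eef_pos: [0.5978, 0.211, 0.2817]
tcp_rot: [-0.0, 1.0, -0.0, -0.001]
contact_force: [0.6, -0.3, 0.2]
opening: 1.0
```

Run:
```python
from h import *
import json
s=monitor.get_state();print(s["time"],s["eef_pos"],s["tcp_rot"],s["contact_force"])
c=imaging.calibration("wrist");json.dump({k:np.array(v).tolist() for k,v in c.items() if k in("intrinsics","cam_to_world")},open("w4.json","w"))
cv2.imwrite("pics/w4.png",imaging.read_camera("wrist")[:,:,::-1])
```

```text
6.475 [0.59780773 0.21097496 0.28171691] [-1.97303816e-04  9.99999805e-01 -7.59663193e-07 -5.92280841e-04] [ 0.55250675 -0.29251942  0.21883606]
```

View pics/w4.png

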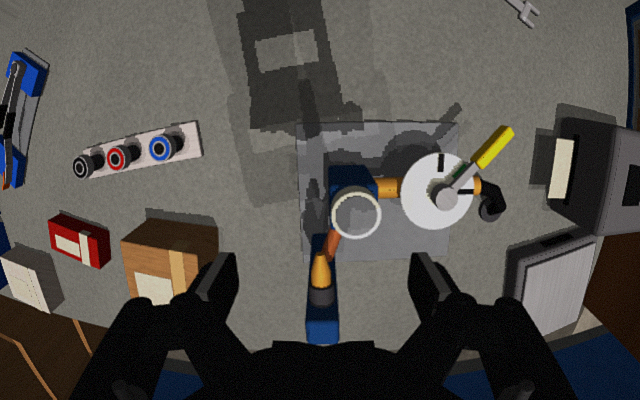

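Run:
```python
from h import *
crop("pics/w4.png","pics/w4c.png",290,110,530,350,3)
crop("pics/w4.png","pics/w4d.png",390,115,530,235,5)
```

```text
(no output)
```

View pics/w4c.png

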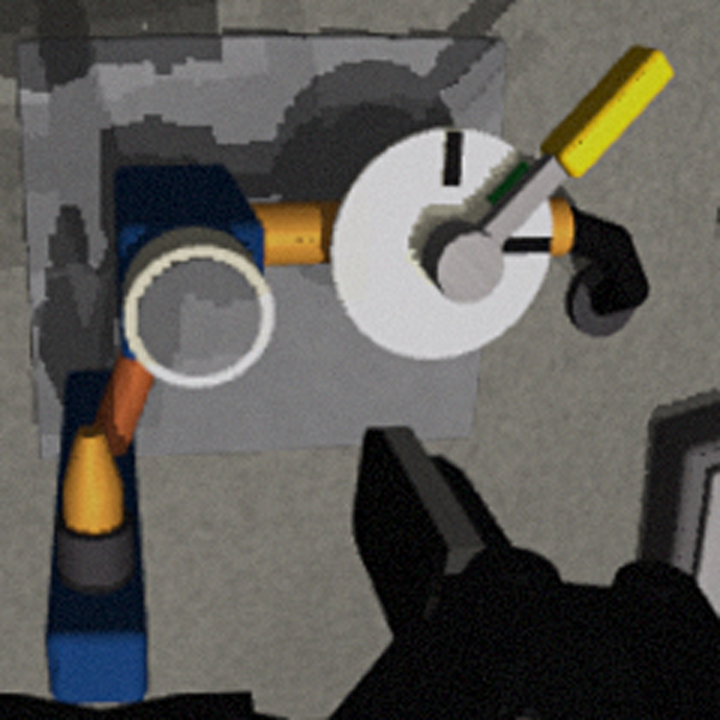

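View pics/w4d.png

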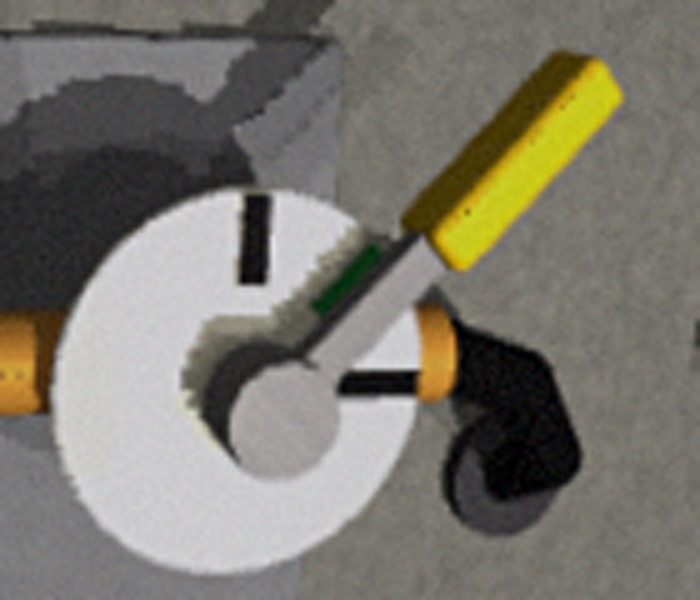

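Run:
```python
from h import *
import json
np.set_printoptions(precision=4,suppress=True)
c=json.load(open("w4.json"))
D=lambda p:uc(390,115,5,p)
def ang(p,z):
    q=back("wrist",D(p),z,c);d=q[0]-q[1];return q[:,:2].round(4).tolist(),np.degrees(np.arctan2(d[1],d[0])).round(1)
print("lever",ang([(610,78),(449,252)],.125))
print("lever ridge R",ang([(622,97),(460,268)],.125),"L",ang([(597,60),(435,237)],.125))
print("arm",ang([(430,250),(325,355)],.12))
print("green L edge",ang([(370,246),(314,305)],.1))
print("0",ang([(257,195),(253,284)],.1),"90",ang([(415,382),(342,384)],.1))
E_=lambda p:uc(290,110,3,p)
w=E_([(92,430)])[0]
t=uc(155,130,7,[(566,260)])[0]; s=uc(345,130,8,[(268,262)])[0]
print("tip z.17",back("wrist",w,.17,c),back("wrist",w,.175,c))
print(tri([("wrist",w,c),("top",t,None)]),tri([("wrist",w,c),("scene",s,None)]),tri([("wrist",w,c),("top",t,None),("scene",s,None)]))
b=E_([(95,540)])[0]
d=back("wrist",w,.17,c)[0]-back("wrist",E_([(93,525)])[0],.17,c)[0];print("noz dir",np.degrees(np.arctan2(-d[1],-d[0])))
print("plate",back("wrist",E_([(22,40),(505,38),(470,437),(42,456)]),.01,c)[:,:2])
print("gauge",back("wrist",E_([(200,312),(272,312)]),.14,c))
print("red",back("wrist",[(117,158)],.061,c),"blue",back("wrist",[(160,147)],.061,c),"black",back("wrist",[(84,166)],.061,c))
```

```text
lever ([[0.5366, 0.406], [0.5751, 0.3696]], np.float64(136.7))
lever ridge R ([[0.5404, 0.4096], [0.5784, 0.3728]], np.float64(135.9)) L ([[0.5332, 0.4021], [0.5722, 0.3659]], np.float64(137.1))
arm ([[0.5759, 0.3678], [0.5986, 0.3457]], np.float64(135.9))
green L edge ([[0.5794, 0.3633], [0.5929, 0.351]], np.float64(137.6))
0 ([[0.5692, 0.3351], [0.5886, 0.3359]], np.float64(-177.5)) 90 ([[0.6102, 0.379], [0.6108, 0.3602]], np.float64(91.7))
tip z.17 [[0.6458 0.2081 0.17  ]] [[0.6431 0.2082 0.175 ]]
[0.6466 0.2085 0.1692] [0.6485 0.2094 0.1684] [0.6481 0.2094 0.1682]
noz dir 0.30103238412221744
plate [[0.5467 0.1774]
 [0.5396 0.3941]
 [0.7406 0.401 ]
 [0.7459 0.1822]]
gauge [[0.6207 0.2414 0.14  ]
 [0.6209 0.2641 0.14  ]]
red [[ 0.575  -0.0636  0.061 ]] blue [[0.5645 0.0087 0.061 ]] black [[ 0.5829 -0.1311  0.061 ]]
```

The lever reads 136.7° against a target of 136.9°, so the valve is good. The nozzle tip is at (0.6465, 0.2085, 0.17). Moving over to the tongs.

Request:
send_rows --pt "-0.1 -0.2 0 -0.02" --pt "-0.2 -0.4 0 -0.045" --pt "-0.25 -0.6 0 -0.07" --pt "-0.3 -0.8 0 -0.09" --pt "-0.367 -1 0 -0.0953"

```text
time: 7.15
eef_pos: [0.4903, -0.0828, 0.2828]
tcp_rot: [0.295, 0.955, -0.0, 0.001]
contact_force: [0.2, 0.0, -0.7]
opening: 0.995
```

Request:
send_rows --pt "0 -0.2 0 0" --pt "0 -0.4 0 0" --pt "0 -0.6 0 0" --pt "0 -0.8 -0.05 0" --pt "0 -0.953 -0.1 0" --pt "0 -0.953 -0.1 0" --pt "0 -0.953 -0.1 0" --pt "0 -0.953 -0.1 0"

```text
time: 8.15
eef_pos: [0.4917, -0.3665, 0.2533]
tcp_rot: [0.294, 0.956, -0.0, 0.001]
contact_force: [0.0, -0.2, 0.7]
opening: 1.004
```

Run:
```python
from h import *
import json
s=monitor.get_state();print(s["time"],s["eef_pos"],s["tcp_rot"],s["contact_force"],s["qpos"])
c=imaging.calibration("wrist");json.dump({k:np.array(v).tolist() for k,v in c.items() if k in("intrinsics","cam_to_world")},open("w5.json","w"))
cv2.imwrite("pics/w5.png",imaging.read_camera("wrist")[:,:,::-1])
print(proj("wrist",[s["eef_pos"]],c))
c4=json.load(open("w4.json"))
print("gauge",tri([("wrist",uc(290,110,3,[(200,312)])[0],c4),("top",uc(155,130,7,[(506,325)])[0],None)]))
```

```text
8.15 [ 0.49170203 -0.36651433  0.25326424] [ 2.94150344e-01  9.55758950e-01 -2.16787829e-04  5.98536446e-04] [ 0.00225616 -0.17960435  0.73027419] [-8.05906489e-01  1.47722190e-01  1.73056482e+00  2.12697640e-04
  1.26204871e+00 -1.77963437e+00]
[[324.67697977 273.53277442]]
gauge [0.62794512 0.24388481 0.12171756]
```

View pics/w5.png

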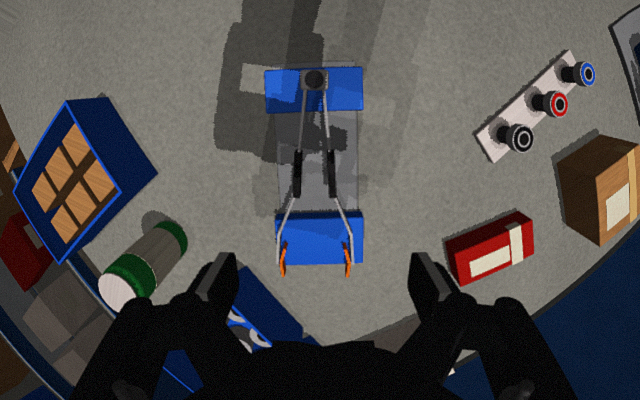

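The wrist view shows the tongs hinge at (315,78), the black grips at (298,173) and (332,173), and the jaws at (282,260) and (348,262).

Run:
```python
from h import *
crop("pics/w5.png","pics/w5c.png",250,55,390,285,3)
```

```text
(no output)
```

View pics/w5c.png

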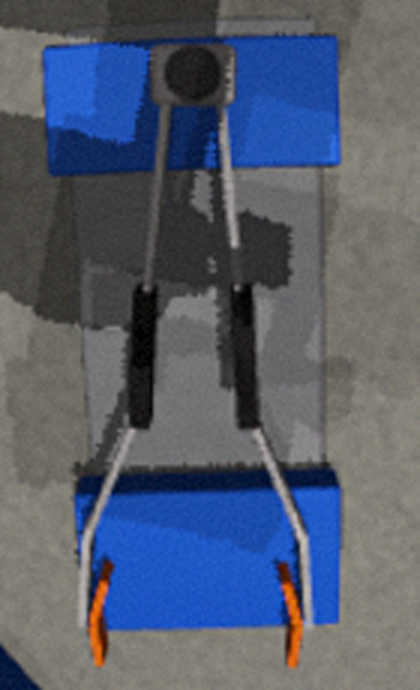

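Run:
```python
from h import *
import json
np.set_printoptions(precision=4,suppress=True)
c=json.load(open("w5.json"))
W=lambda p:uc(250,55,3,p)
h=back("wrist",W([(193,75)]),.055,c)[0]
g=back("wrist",W([(145,287),(139,425),(243,285),(247,427)]),.05,c)
j=back("wrist",W([(108,566),(98,662),(285,566),(293,664)]),.05,c)
gm=g.mean(0);jm=j.mean(0);f=lambda d:np.degrees(np.arctan2(d[1],d[0]))
print("hinge",h,"grip",gm,"jaw",jm)
print("angles",f(gm-h),f(jm-h),f(jm-gm),"dist",np.linalg.norm((gm-h)[:2]),np.linalg.norm((jm-gm)[:2]))
print("across grips",np.linalg.norm(g[0]-g[2]),np.linalg.norm(g[1]-g[3]),"jaw w",np.linalg.norm(j[0]-j[2]),np.linalg.norm(j[1]-j[3]))
print("bearings wrist",back("wrist",[(517,139),(557,104),(587,74)],.061,c)[:,:2])
```

```text
hinge [ 0.403 -0.318  0.055] grip [ 0.4864 -0.3753  0.05  ] jaw [ 0.575  -0.4358  0.05  ]
angles -34.519486655086325 -34.40857906215406 -34.303962598242414 dist 0.10120996777853412 0.10729623918320834
across grips 0.03510411792828207 0.040271526000210986 jaw w 0.07005440094628712 0.08136688715200983
bearings wrist [[ 0.5805 -0.1502]
 [ 0.5745 -0.0704]
 [ 0.5664  0.0058]]
```

Run:
```python
from h import *
for i in range(3):
    s=monitor.get_state();print(s["time"],s["eef_pos"],s["dq"]); imaging.calibration("wrist")
```

```text
8.2 [ 0.49173513 -0.36658753  0.25334059] [-0.00175368  0.00121453 -0.0007115   0.00023457 -0.00311034 -0.00074612]
8.2 [ 0.49173513 -0.36658753  0.25334059] [-0.00175368  0.00121453 -0.0007115   0.00023457 -0.00311034 -0.00074612]
8.2 [ 0.49173513 -0.36658753  0.25334059] [-0.00175368  0.00121453 -0.0007115   0.00023457 -0.00311034 -0.00074612]
```

Request:
send_rows --pt "0 0 -0.1 0" --pt "0 0 -0.25 0" --pt "0 0 -0.4 0" --pt "0 0 -0.5 0" --pt "0 0 -0.5 0" --pt "0 0 -0.5 0"

```text
time: 8.95
eef_pos: [0.4922, -0.3682, 0.1043]
tcp_rot: [0.295, 0.956, -0.001, 0.001]
contact_force: [1.5, -0.9, 0.7]
opening: 1.0
```

Run:
```python
from h import *
s=monitor.get_state();print(s["time"],s["eef_pos"],s["dq"],s["qpos"])
```

```text
8.95 [ 0.4921564  -0.36821213  0.10434456] [-0.00353414 -0.01506208 -0.01841195  0.00130835 -0.00458957 -0.00092474] [-8.07228844e-01  3.08212349e-01  1.83151974e+00  5.52819375e-06
  9.98808976e-01 -1.77986514e+00]
```

Request:
send_rows --pt "-0.0167 -0.0243 0 0" --pt "-0.0167 -0.0243 0 0" --pt "-0.0167 -0.0243 -0.1 0" --pt "-0.0167 -0.0243 -0.2167 0" --pt "-0.0167 -0.0243 -0.2167 0" --pt "-0.0167 -0.0243 -0.2167 0" --pt "-0.0167 -0.0243 -0.2167 0"

```text
time: 9.82
eef_pos: [0.4871, -0.3764, 0.0395]
tcp_rot: [0.295, 0.955, -0.001, 0.002]
contact_force: [-0.3, -0.2, 0.4]
opening: 1.0
```

Run:
```python
from h import *
import json
s=monitor.get_state();print(s["time"],s["eef_pos"],s["tcp_rot"],s["contact_force"])
cv2.imwrite("pics/w6.png",imaging.read_camera("wrist")[:,:,::-1])
```

```text
9.825 [ 0.48712545 -0.37635426  0.0395371 ] [ 2.95036269e-01  9.55484166e-01 -9.49913224e-04  1.64530487e-03] [-0.30745927 -0.16882834  0.44380814]
```

View pics/w6.png

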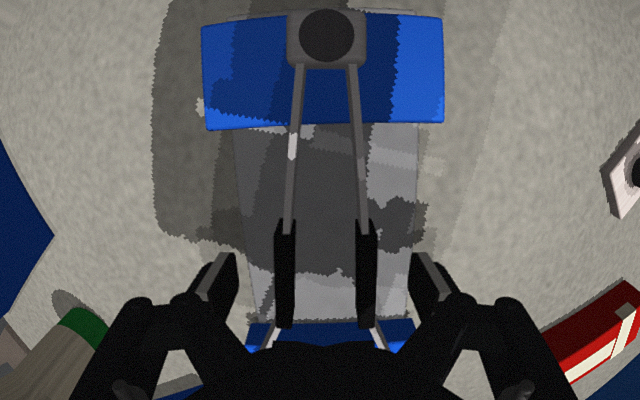

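The tongs are centred between the fingers, grips at columns 283 and 367. Closing part-way to about 40 mm.

Request:
send_rows --pt "0 0 0 0" --pt "0 0 0 0" --pt "0 0 0 0" --pt "0 0 0 0" --pt "0 0 0 0" --pt "0 0 0 0" --jaw 0.54 --newtons 40

```text
time: 10.62
eef_pos: [0.4867, -0.3756, 0.0387]
tcp_rot: [0.295, 0.955, -0.0, 0.001]
contact_force: [0.1, 0.8, 4.5]
opening: 0.459
```

Run:
```python
from h import *
import json
s=monitor.get_state();print(s["time"],s["eef_pos"],s["tcp_rot"],s["contact_force"],s["opening"]*85)
cv2.imwrite("pics/w7.png",imaging.read_camera("wrist")[:,:,::-1])
```

```text
10.625 [ 0.48669854 -0.37564569  0.03874356] [ 2.95009455e-01  9.55494077e-01 -2.66482407e-04  6.47758355e-04] [0.06949227 0.79311579 4.48471492] 38.977151669317564
```

View pics/w7.png

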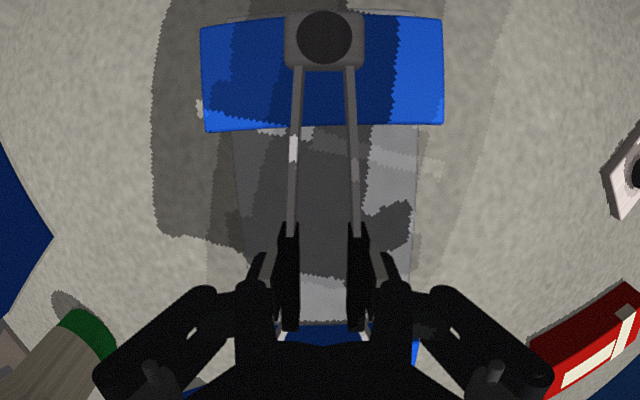

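The gripper holds by position at 39 mm. Lifting.

Request:
send_rows --pt "0 0 0.03 0" --pt "0 0 0.08 0" --pt "0 0 0.16 0" --pt "0 0 0.24 0" --pt "0 0 0.32 0" --pt "0 0 0.36 0" --pt "0 0 0.36 0" --pt "0 0 0.36 0"

```text
time: 11.68
eef_pos: [0.4855, -0.3747, 0.1442]
tcp_rot: [0.295, 0.955, 0.0, -0.001]
contact_force: [0.2, -0.2, -2.1]
opening: 0.458
```

Run:
```python
from h import *
import json
s=monitor.get_state();print(s["time"],s["eef_pos"],s["tcp_rot"],s["contact_force"],s["opening"]*85)
cv2.imwrite("pics/w8.png",imaging.read_camera("wrist")[:,:,::-1])
cv2.imwrite("pics/s8.png",imaging.read_camera("scene")[:,:,::-1])
crop("pics/s8.png","pics/s8c.png",200,180,340,320,5)
```

```text
11.675 [ 0.48554832 -0.37465303  0.14415521] [ 2.95027104e-01  9.55488350e-01  4.96559482e-04 -8.79494518e-04] [ 0.23369306 -0.21303641 -2.0995831 ] 38.94522130391117
```

View pics/w8.png

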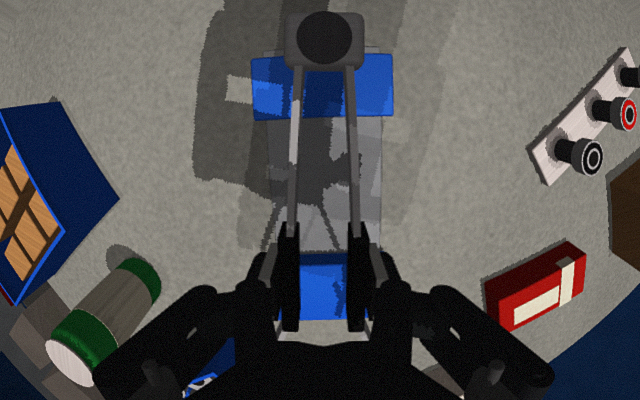

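View pics/s8c.png

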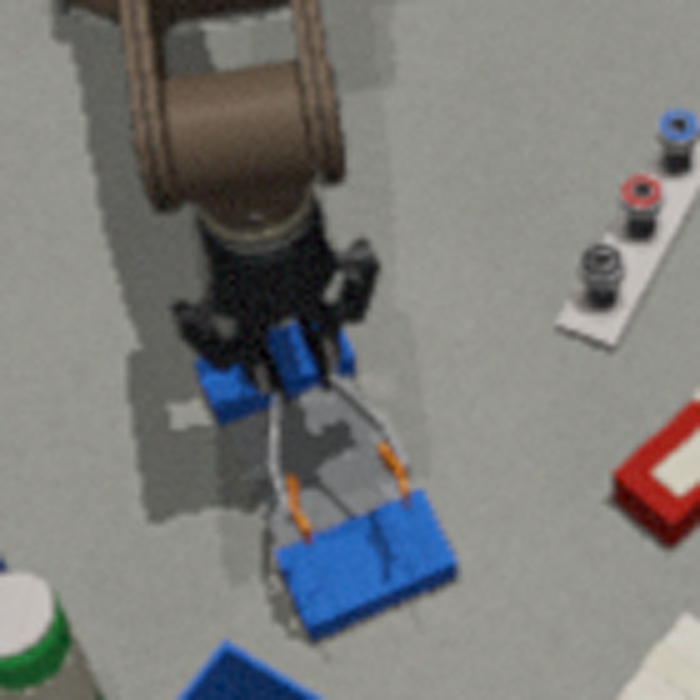

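The tongs are held and level. Moving so the mouth sits above the red bearing, at z about 0.144.

Request:
send_rows --pt "0 0.12 0 0.015" --pt "-0.01 0.28 0 0.035" --pt "-0.02 0.44 0 0.055" --pt "-0.03 0.6 0 0.075" --pt "-0.045 0.75 0 0.095" --pt "-0.06 0.88 0 0.11" --pt "-0.0637 0.98 0 0.1156" --pt "-0.0637 0.98 0 0.1156" --pt "-0.0637 0.98 0 0.1156" --pt "-0.0637 0.98 0 0.1156" --pt "-0.0637 0.98 0 0.1156"

```text
time: 13.15
eef_pos: [0.467, -0.082, 0.1453]
tcp_rot: [-0.063, 0.998, -0.0, -0.0]
contact_force: [0.1, 1.1, -1.3]
opening: 0.46
```

Run:
```python
from h import *
import json
s=monitor.get_state();print(s["time"],s["eef_pos"],s["tcp_rot"],s["contact_force"],s["opening"]*85)
q=s["tcp_rot"];print("y ang",2*np.degrees(np.arctan2(q[1],q[0]))-90)
for n in("top","scene"): cv2.imwrite(f"pics/{n}9.png",imaging.read_camera(n)[:,:,::-1])
crop("pics/scene9.png","pics/s9c.png",270,160,400,280,5)
crop("pics/top9.png","pics/t9c.png",260,150,380,270,5)
```

```text
13.15 [ 0.46704335 -0.08201049  0.14525562] [-6.29116745e-02  9.98019097e-01 -2.34499731e-05 -5.67190276e-05] [ 0.148562    1.11458821 -1.25323961] 39.09933407728242
y ang 97.21391085210061
```

View pics/s9c.png

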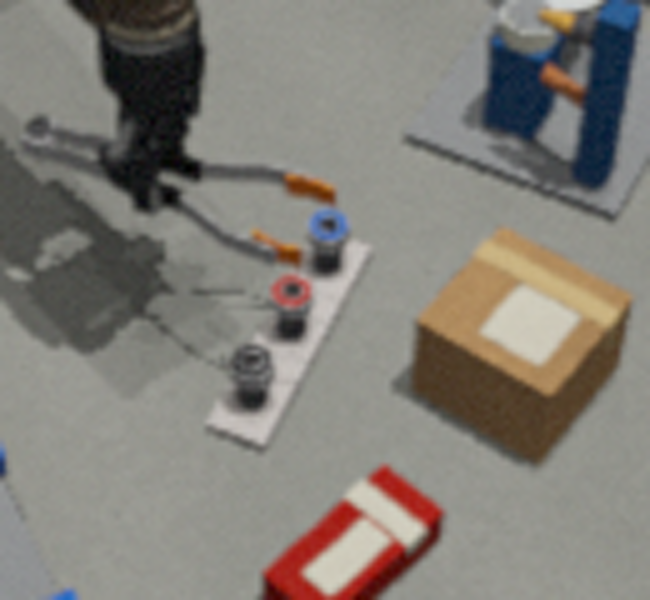

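View pics/t9c.png

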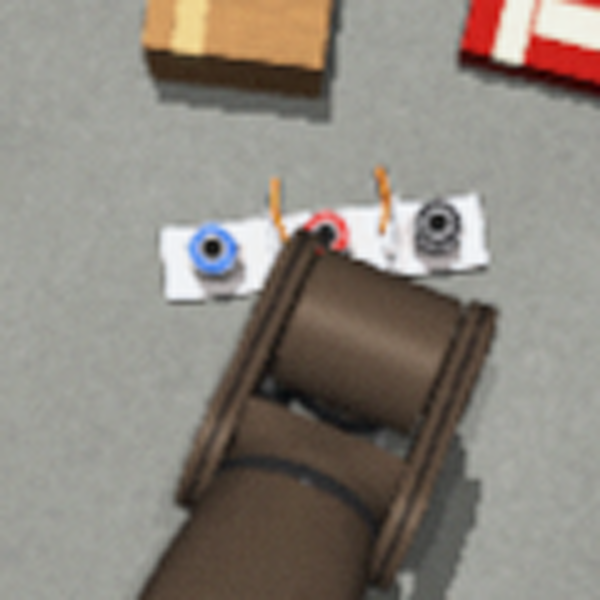

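Run:
```python
from h import *
np.set_printoptions(precision=4,suppress=True)
W=lambda p:uc(260,150,5,p)
p=W([(276,180),(284,240),(380,168),(385,232)])
j=back("top",p,.156);print(j,j.mean(0))
S=lambda p:uc(270,160,5,p)
# scene: left jaw(+y) upper one ends (285,182),(334,193) ; right (253,236),(299,258)
q=S([(334,193),(285,182),(299,258),(253,236)])
for a,b in zip(p,q): print(tri([("top",a,None),("scene",b,None)]))
print("red top now",back("top",W([(325,233)]),.061), "red scene", back("scene",S([(292,291)]),.061))
print("exp mouth",np.array([.4667,-.0815])+.11*np.array([np.cos(np.radians(7.2)),np.sin(np.radians(7.2))]))
```

```text
[[ 0.5935 -0.0344  0.156 ]
 [ 0.5561 -0.0397  0.156 ]
 [ 0.6018 -0.0985  0.156 ]
 [ 0.5618 -0.1017  0.156 ]] [ 0.5783 -0.0686  0.156 ]
[ 0.595  -0.0339  0.1514]
[ 0.557  -0.04    0.1487]
[ 0.6037 -0.099   0.1466]
[ 0.5639 -0.1012  0.1497]
red top now [[ 0.5774 -0.0667  0.061 ]] red scene [[ 0.579  -0.0671  0.061 ]]
exp mouth [ 0.5758 -0.0677]
```

Run:
```python
from h import *
np.set_printoptions(precision=4,suppress=True)
W=lambda p:uc(260,150,5,p);S=lambda p:uc(270,160,5,p)
for a,b in [((325,233),(292,291)),((213,248),(328,223)),((438,222),(253,361))]:
    print(tri([("top",W([a])[0],None),("scene",S([b])[0],None)]))
crop("pics/scene9.png","pics/s9d.png",268,175,343,240,10)
```

```text
[ 0.578  -0.0664  0.0596]
[0.5672 0.0076 0.0619]
[ 0.5869 -0.1408  0.0586]
```

View pics/s9d.png

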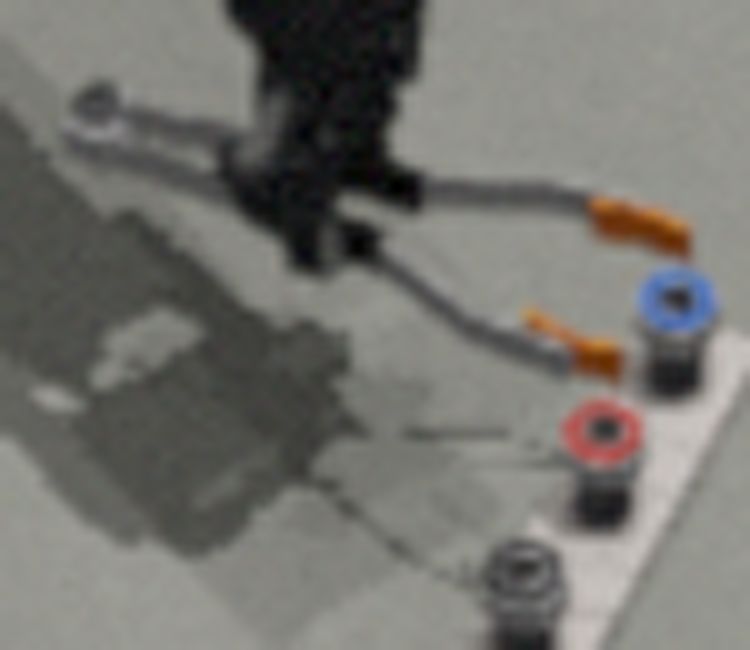

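The mouth is within 2 mm of the red bearing in the top view, and the jaw height is about as expected. Nudging sideways, then lowering.

Request:
send_rows --pt "-0.0033 0.005 0 0" --pt "-0.0033 0.005 -0.08 0" --pt "-0.0033 0.005 -0.16 0" --pt "-0.0033 0.005 -0.22 0" --pt "-0.0033 0.005 -0.27 0" --pt "-0.0033 0.005 -0.3 0" --pt "-0.0033 0.005 -0.3 0" --pt "-0.0033 0.005 -0.3 0" --pt "-0.0033 0.005 -0.3 0"

```text
time: 14.38
eef_pos: [0.4666, -0.0799, 0.0561]
tcp_rot: [-0.064, 0.998, -0.0, 0.001]
contact_force: [0.1, -0.6, -2.1]
opening: 0.466
```

Run:
```python
from h import *
s=monitor.get_state();print(s["time"],s["eef_pos"],s["tcp_rot"],s["contact_force"],s["opening"]*85)
for n in("top","scene"): cv2.imwrite(f"pics/{n}10.png",imaging.read_camera(n)[:,:,::-1])
a=cv2.imread("pics/scene10.png")[180:250,290:360];b=cv2.imread("pics/top10.png")[170:220,290:360]
a=cv2.resize(a,None,fx=8,fy=8,interpolation=2)
cv2.imwrite("pics/s10c.png",a);cv2.imwrite("pics/t10c.png",cv2.resize(b,None,fx=8,fy=8,interpolation=2))
```

```text
14.375 [ 0.4665624  -0.07992039  0.05605184] [-6.36567604e-02  9.97971539e-01 -3.48004769e-04  7.09132604e-04] [ 0.1196718  -0.56033253 -2.07880405] 39.57335899074825
```

View pics/s10c.png

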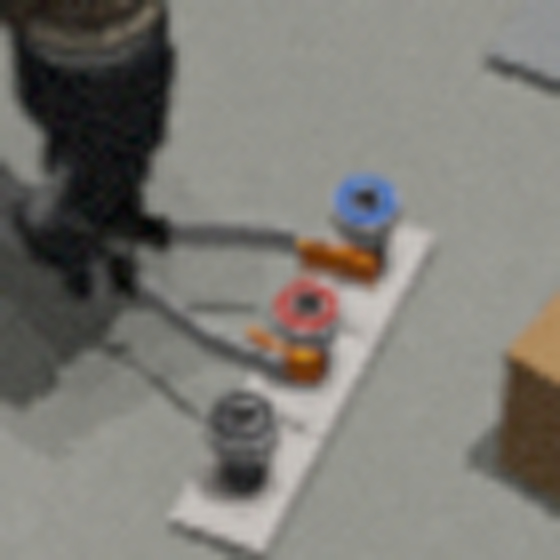

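View pics/t10c.png

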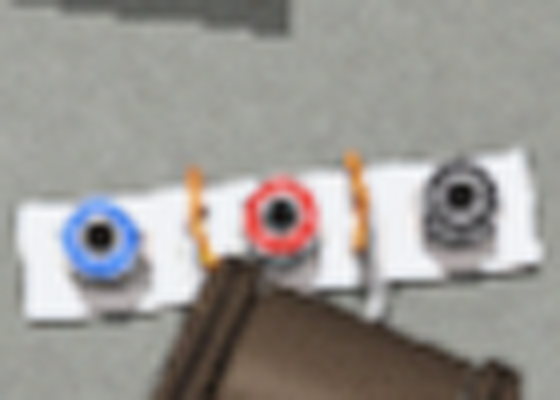

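Run:
```python
from h import *
np.set_printoptions(precision=4,suppress=True)
W=lambda p:uc(290,170,8,p);S=lambda p:uc(290,180,8,p)
for nm,a,b in [("Lfar",(194,170),(380,256)),("Lnear",(210,264),(302,236)),("Rfar",(352,153),(324,347)),("Rnear",(360,249),(250,327)),("red",(281,214),(306,305))]:
    print(nm,tri([("top",W([a])[0],None),("scene",S([b])[0],None)]))
```

```text
Lfar [ 0.5953 -0.0295  0.0698]
Lnear [ 0.5559 -0.0368  0.0691]
Rfar [ 0.6022 -0.0946  0.0723]
Rnear [ 0.5632 -0.0983  0.067 ]
red [ 0.5775 -0.0667  0.0603]
```

The jaws are about 4 mm high and 2 mm off. Correcting, then closing in stages.

Request:
send_rows --pt "-0.005 -0.005 -0.0133 0" --pt "-0.005 -0.005 -0.0133 0" --pt "-0.005 -0.005 -0.0133 0" --jaw 0.62

```text
time: 14.85
eef_pos: [0.4644, -0.0812, 0.0512]
tcp_rot: [-0.064, 0.998, 0.0, -0.0]
contact_force: [-0.2, -0.1, -2.0]
opening: 0.384
```

Request:
send_rows --pt "0 0 0 0" --pt "0 0 0 0" --pt "0 0 0 0" --jaw 0.66

```text
time: 15.22
eef_pos: [0.4645, -0.0812, 0.0514]
tcp_rot: [-0.064, 0.998, -0.0, 0.0]
contact_force: [-0.1, -0.4, -1.0]
opening: 0.344
```

Run:
```python
from h import *
s=monitor.get_state();print(s["time"],s["eef_pos"],s["tcp_rot"],s["contact_force"],s["opening"]*85)
for n in("top","scene"): cv2.imwrite(f"pics/{n}11.png",imaging.read_camera(n)[:,:,::-1])
a=cv2.imread("pics/scene11.png")[180:250,290:360];b=cv2.imread("pics/top11.png")[170:220,290:360]
a=cv2.resize(a,None,fx=8,fy=8,interpolation=2)
cv2.imwrite("pics/s11c.png",a);cv2.imwrite("pics/t11c.png",cv2.resize(b,None,fx=8,fy=8,interpolation=2))
```

```text
15.225 [ 0.46453584 -0.08120106  0.05137319] [-6.36285997e-02  9.97973646e-01 -2.07046548e-05  5.73502049e-05] [-0.09289224 -0.41628879 -0.97701535] 29.248977670617066
```

View pics/s11c.png

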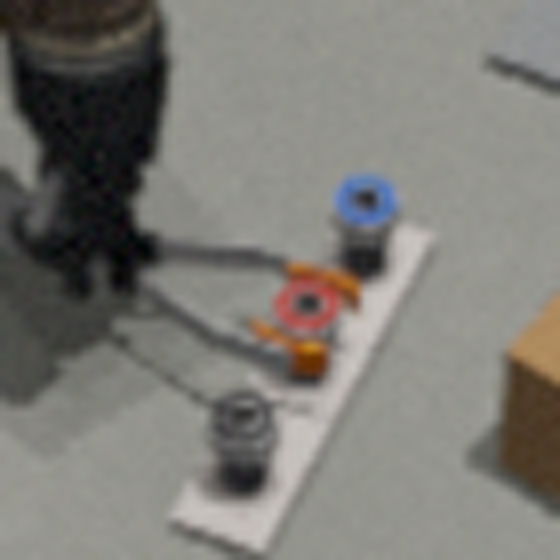

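View pics/t11c.png

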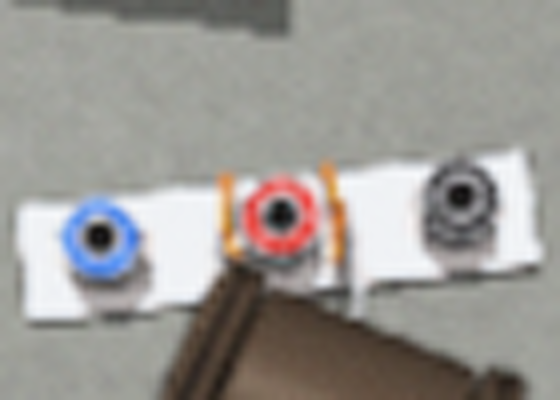

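The jaws are centred around the red bearing (bearing at (281,214), jaws at 228 and 333). Closing fully.

Request:
send_rows --pt "0 0 0 0" --pt "0 0 0 0" --pt "0 0 0 0" --jaw 0.7

```text
time: 15.7
eef_pos: [0.4645, -0.0811, 0.0513]
tcp_rot: [-0.064, 0.998, 0.0, -0.0]
contact_force: [0.2, 0.6, -0.8]
opening: 0.3
```

Request:
send_rows --pt "0 0 0 0" --pt "0 0 0 0" --pt "0 0 0 0" --pt "0 0 0 0" --pt "0 0 0 0" --jaw 1 --newtons 45

```text
time: 16.32
eef_pos: [0.4644, -0.0812, 0.0513]
tcp_rot: [-0.064, 0.998, 0.0, -0.0]
contact_force: [0.3, 1.0, -2.4]
opening: 0.286
```

Run:
```python
from h import *
s=monitor.get_state();print(s["time"],s["eef_pos"],s["tcp_rot"],s["contact_force"],s["opening"]*85)
for n in("top","scene"): cv2.imwrite(f"pics/{n}12.png",imaging.read_camera(n)[:,:,::-1])
a=cv2.imread("pics/scene12.png")[180:250,290:360];b=cv2.imread("pics/top12.png")[170:220,290:360]
a=cv2.resize(a,None,fx=7,fy=7,interpolation=2);b=cv2.resize(b,None,fx=7,fy=7,interpolation=2)
cv2.imwrite("pics/s12c.png",a);cv2.imwrite("pics/t12c.png",b)
```

```text
16.325 [ 0.46443741 -0.08117341  0.05129744] [-6.36663995e-02  9.97971236e-01  1.71618125e-05 -4.30055542e-05] [ 0.26021332  1.04895332 -2.35632322] 24.31537336945867
```

View pics/s12c.png

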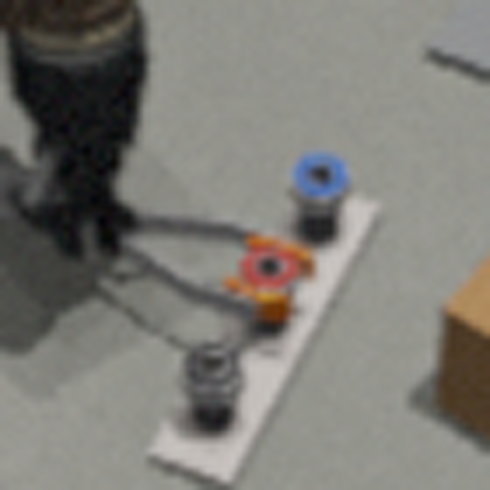

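View pics/t12c.png

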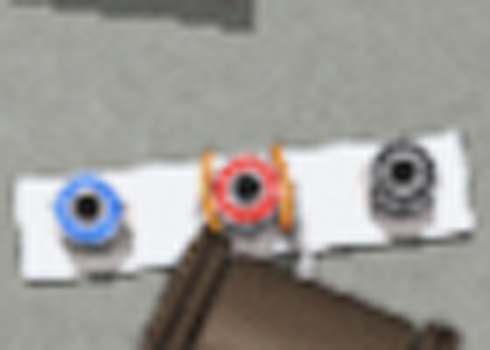

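The opening is 24.3 mm, so the jaws stopped on the bearing (the hard stop would read about 18 mm). Lifting.

Request:
send_rows --pt "0 0 0.015 0" --pt "0 0 0.05 0" --pt "0 0 0.1 0" --pt "0 0 0.17 0" --pt "0 0 0.25 0" --pt "0 0 0.33 0" --pt "0 0 0.41 0" --pt "0 0 0.48 0" --pt "0 0 0.53 0" --pt "0 0 0.55 0" --pt "0 0 0.55 0" --pt "0 0 0.55 0"

```text
time: 17.92
eef_pos: [0.4639, -0.081, 0.2153]
tcp_rot: [-0.064, 0.998, 0.0, -0.001]
contact_force: [-0.2, 0.9, -1.8]
opening: 0.287
```

Run:
```python
from h import *
s=monitor.get_state();print(s["time"],s["eef_pos"],s["tcp_rot"],s["contact_force"],s["opening"]*85)
for n in("top","scene"): cv2.imwrite(f"pics/{n}13.png",imaging.read_camera(n)[:,:,::-1])
crop("pics/scene13.png","pics/s13c.png",270,140,400,250,5)
```

```text
17.925 [ 0.46392107 -0.08099775  0.21529439] [-6.35992247e-02  9.97975028e-01  4.27605531e-04 -8.93762949e-04] [-0.23856915  0.89698919 -1.78962168] 24.370876144306898
```

View pics/s13c.png

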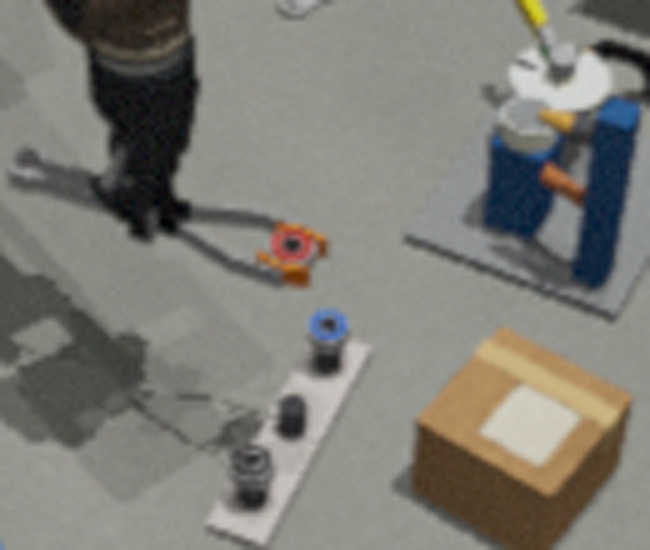

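The bearing is off its post and held in the jaws. Carrying it towards the blow point, staying high.

Request:
send_rows --pt "0 0.03 0 0" --pt "0.005 0.09 0 -0.001" --pt "0.01 0.18 0 -0.003" --pt "0.02 0.28 0 -0.005" --pt "0.03 0.39 0 -0.007" --pt "0.04 0.5 0 -0.009" --pt "0.05 0.61 0 -0.011" --pt "0.06 0.72 0 -0.013" --pt "0.068 0.82 0 -0.0145" --pt "0.072 0.89 0 -0.0153" --pt "0.0733 0.93 0 -0.0153" --pt "0.0733 0.948 0 -0.0153" --pt "0.0733 0.948 0 -0.0153" --pt "0.0733 0.948 0 -0.0153" --pt "0.0733 0.948 0 -0.0153"

```text
time: 19.9
eef_pos: [0.4865, 0.2027, 0.2163]
tcp_rot: [-0.015, 1.0, -0.0, 0.0]
contact_force: [-0.2, 0.3, -2.4]
opening: 0.291
```

Run:
```python
from h import *
s=monitor.get_state();print(s["time"],s["eef_pos"],s["tcp_rot"],s["contact_force"],s["opening"]*85)
for n in("top","scene"): cv2.imwrite(f"pics/{n}14.png",imaging.read_camera(n)[:,:,::-1])
crop("pics/scene14.png","pics/s14c.png",320,120,430,210,6)
crop("pics/top14.png","pics/t14c.png",170,130,270,220,6)
```

```text
19.9 [0.48654858 0.20266679 0.21633766] [-1.51580538e-02  9.99885109e-01 -3.59075354e-05  2.24381440e-05] [-0.22934976  0.30989178 -2.40456943] 24.746919594550178
```

View pics/s14c.png

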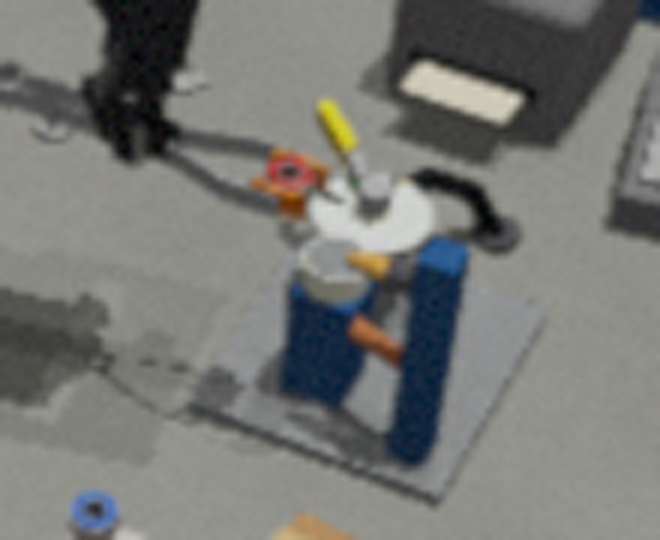

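View pics/t14c.png

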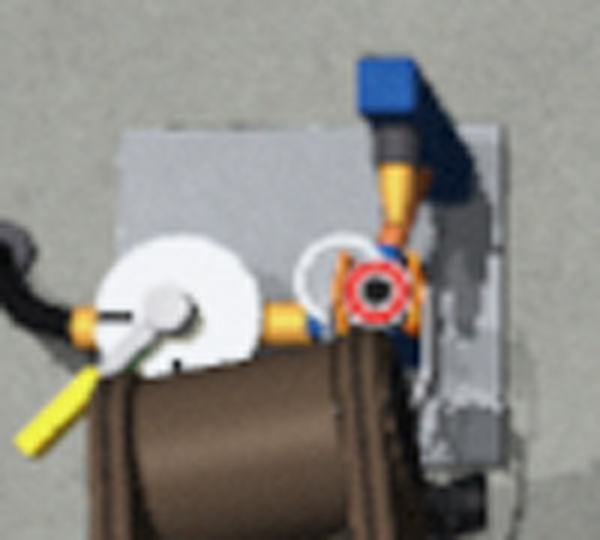

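Run:
```python
from h import *
np.set_printoptions(precision=4,suppress=True)
W=lambda p:uc(170,130,6,p);S=lambda p:uc(320,120,6,p)
b=tri([("top",W([(376,290)])[0],None),("scene",S([(292,172)])[0],None)])
print("bearing top",b,back("top",W([(376,290)]),.2163+.0017+.008))
print("gauge",tri([("top",W([(343,283)])[0],None),("scene",S([(337,262)])[0],None)]))
print("noz tip",tri([("top",W([(395,224)])[0],None),("scene",S([(347,258)])[0],None)]),back("top",W([(395,224)]),.172))
s=monitor.get_state();print(b-s["eef_pos"])
```

```text
bearing top [0.6011 0.2069 0.224 ] [[0.5995 0.2056 0.226 ]]
gauge [0.6261 0.2445 0.1263]
noz tip [0.6473 0.2097 0.167 ] [[0.6456 0.2084 0.172 ]]
[0.1146 0.0041 0.0076]
```

Bearing-to-nozzle distance measures about 46 mm along the jet, so I'll back off 3 mm and lower to nozzle height.

Request:
send_rows --pt "-0.01 0.0033 -0.01 0" --pt "-0.01 0.0033 -0.04 0" --pt "-0.01 0.0033 -0.08 0" --pt "-0.01 0.0033 -0.12 0" --pt "-0.01 0.0033 -0.15 0" --pt "-0.01 0.0033 -0.16 0" --pt "-0.01 0.0033 -0.16 0" --pt "-0.01 0.0033 -0.16 0" --pt "-0.01 0.0033 -0.16 0"

```text
time: 21.12
eef_pos: [0.4838, 0.2043, 0.1689]
tcp_rot: [-0.016, 1.0, 0.0, 0.001]
contact_force: [-0.8, -0.8, -2.8]
opening: 0.286
```

Run:
```python
from h import *
s=monitor.get_state();print(s["time"],s["eef_pos"],s["tcp_rot"],s["contact_force"],s["opening"]*85)
for n in("top","scene","wrist"): cv2.imwrite(f"pics/{n}15.png",imaging.read_camera(n)[:,:,::-1])
crop("pics/scene15.png","pics/s15c.png",320,120,430,210,6)
crop("pics/top15.png","pics/t15c.png",170,130,270,220,6)
```

```text
21.125 [0.48379338 0.20428257 0.16888907] [-1.56132966e-02  9.99877947e-01  1.08057055e-04  5.51651389e-04] [-0.76803129 -0.75906405 -2.77139758] 24.345256203203363
```

View pics/s15c.png

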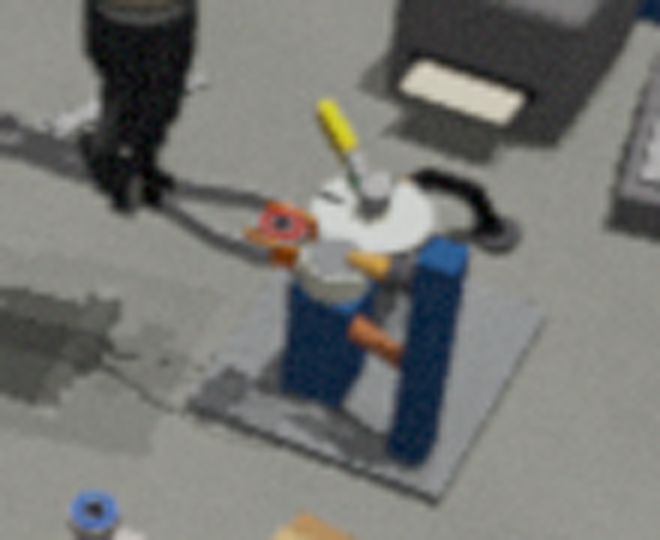

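View pics/t15c.png

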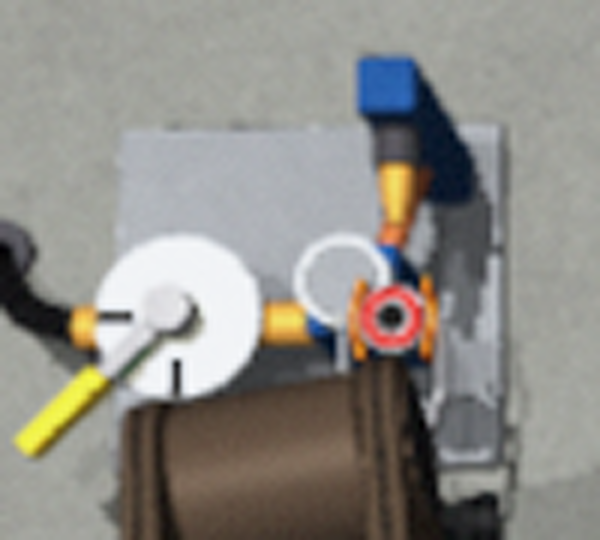

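View pics/wrist15.png

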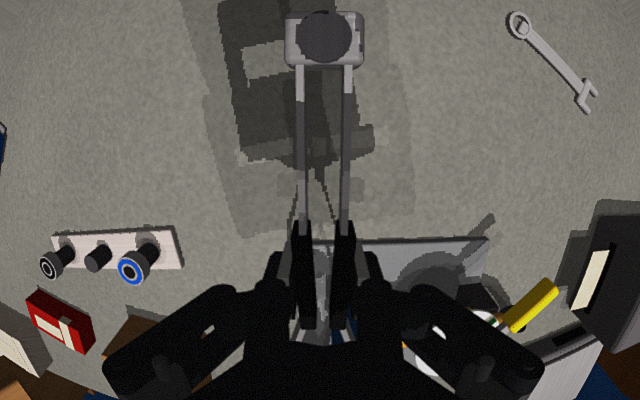

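Run:
```python
from h import *
np.set_printoptions(precision=4,suppress=True)
W=lambda p:uc(170,130,6,p);S=lambda p:uc(320,120,6,p)
b=tri([("top",W([(391,317)])[0],None),("scene",S([(284,223)])[0],None)])
b2=back("top",W([(391,317)]),.178)[0]
t=tri([("top",W([(396,225)])[0],None),("scene",S([(347,258)])[0],None)]);t2=back("top",W([(396,225)]),.172)[0]
u=np.array([np.cos(np.radians(1.8)),np.sin(np.radians(1.8))]);n=np.array([-u[1],u[0]])
print("bearing top",b,b2);print("tip",t,t2)
for x,y in((t,b),(t2,b2)): d=(y-x)[:2];print("along",d@u,"lat",d@n)
q=back("top",W([(23,445),(100,372)]),.125);d=q[0]-q[1];print("lever ang",np.degrees(np.arctan2(d[1],d[0])))
```

```text
bearing top [0.5979 0.2088 0.1764] [0.5961 0.2074 0.178 ]
tip [0.6471 0.2094 0.167 ] [0.6451 0.2079 0.172 ]
along -0.04910673750284906 lat 0.0009198607035960272
along -0.04898935740434594 lat 0.0009808714224775659
lever ang 136.05306793722562
```

The bearing is at 49 mm from the tip, under 1 mm off the axis, and level within a millimetre or two. One short hold to check it is steady.

Request:
send_rows --pt "0 0 0 0" --pt "0 0 0 0" --pt "0 0 0 0" --pt "0 0 0 0" --pt "0 0 0 0" --pt "0 0 0 0" --pt "0 0 0 0" --pt "0 0 0 0" --pt "0 0 0 0" --pt "0 0 0 0"

```text
time: 22.52
eef_pos: [0.4835, 0.2042, 0.1683]
tcp_rot: [-0.016, 1.0, -0.0, -0.0]
contact_force: [-0.0, -0.5, -2.2]
opening: 0.289
```

Run:
```python
from h import *
s=monitor.get_state();print(s["time"],s["eef_pos"],s["contact_force"],s["opening"]*85,np.abs(s["dq"]).max())
im={}
for n in("top","scene"):
    im[n]=imaging.read_camera(n)[:,:,::-1];cv2.imwrite(f"pics/{n}16.png",im[n])
    old=cv2.imread(f"pics/{n}15.png")
    f=lambda i:cv2.moments(cv2.inRange(cv2.cvtColor(np.ascontiguousarray(i),cv2.COLOR_BGR2HSV)[r[0]:r[1],r[2]:r[3]],(0,150,90),(5,255,255))|cv2.inRange(cv2.cvtColor(np.ascontiguousarray(i),cv2.COLOR_BGR2HSV)[r[0]:r[1],r[2]:r[3]],(174,120,90),(180,255,255)))
    r=(170,195,225,245) if n=="top" else (148,168,355,380)
    for i in(old,im[n]): m=f(i);print(n,m["m00"]/255,m["m10"]/max(m["m00"],1)+r[2],m["m01"]/max(m["m00"],1)+r[0])
```

```text
22.525 [0.48345882 0.20419534 0.16830733] [-0.00833743 -0.46569321 -2.16716779] 24.529647204957104 0.0026124800628478796
top 25.0 234.08 182.36
top 23.0 234.43478260869566 182.17391304347825
scene 2.0 365.5 155.0
scene 5.0 367.6 156.8
```

View pics/scene16.png

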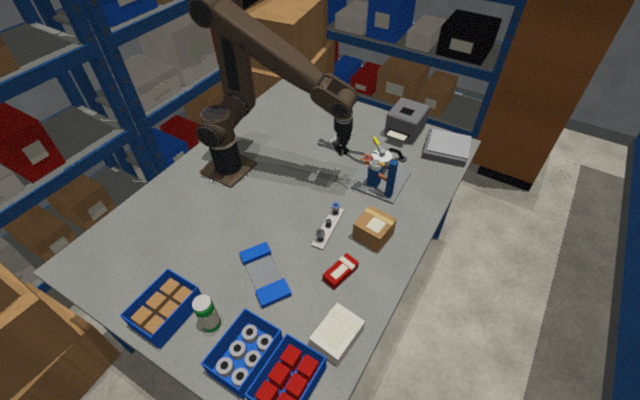

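The hold is steady: the top-view centroid moved less than 0.5 px, and the cartons, can and other bearings look unmoved. Handing in.

```bash
python3 -c "
from plant import workorder
print(workorder.sign_off())"
```

```text
the job is handed in; nothing more can be done
None
```

I turned the valve lever to half open. I then picked up the tongs, closed them on the red-sealed bearing and held it steady in the jet. The job was handed in at about 22.6 s of the 58 s allowed.

- **Valve:** the lever measured 136–138° across four readings, against a 45° target of about 136.9° from the disc marks and base plate. That is within about 1°. The green mark was mostly hidden under the lever, so I could not read it directly.
- **Bearing position:** the cameras put its centre about 49 mm in front of the nozzle tip, and less than 1 mm off the jet axis. Its height is about 170 mm by arm reading and 168 mm by triangulation.
- **Disagreement:** arm kinematics put the bearing about 2–4 mm nearer the robot than the camera did, so I backed off 3 mm as a compromise.
- **Grip and steadiness:** grip opening was stable at 24.3–24.7 mm, so the tongs had stopped on the bearing and not at their limit. Joint speeds were near zero, and over 1.3 s the bearing moved less than 0.5 px in the top view. The same check in the scene view found too few red pixels to be useful.
- **Everything else:** in the last scene view the blue and black bearings, cartons, oil can and spanner looked unmoved. The fingers touched only the lever and the tongs grips.

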